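# Reload the bench stapler

## Task

Reload the open bench stapler: set the wide stick of staples, the one that fits, legs down astride the magazine rail between the nose and the parked spring pusher. Then take the pusher's knob out of its notch and ease the pusher slowly forward, without ever letting it snap, until it has pushed the staples right up against the nose; leave it pressing on them. Leave the narrow stick and the other things on the bench where they are.

Things in the scene. Friction and masses are not known exactly. Their poses are not given: they have to be found in the camera images.
- stapler: grey bench stapler bolted down, its cover arm fixed thrown back over the tail (up to 0.20 m high, as far as x = -0.35 m). Origin: on the bench under the magazine; own x runs along the magazine to the nose, y 90 degrees to its left, z up. Base plate x -172..108, y -73..53 mm. The tail pillar begins at x = -117 mm. A dark slotted plate (top at 30 mm, y -76..20 mm) under the rail holds the knob's J-slot
- rail_top (a point): point on top of the magazine rail, a steel bar 24 mm wide along stapler x at y = 0 whose top is 60 mm above the bench. The point (stapler x = +5 mm) is the middle of the free stretch between the parked pusher's front (x = -65 mm) and the nose (x = +75 mm)
- nose_face (a point): point on the inner face of the upright nose plate at the rail's front end (stapler x = +75 mm, y = 0, 60 mm above the bench). The plate is 52 mm wide, its top 68 mm above the bench; two thin cheeks, 64 mm high, reach back from it to x = 56 mm at y = +-23 to 26 mm
- knob (a point): grip point on the axis of the pusher's knob, 68 mm above the bench. The knob is an upright black cylinder, diameter 23 mm, 46 to 82 mm above the bench; parked at stapler x = -79, y = -62 mm. A low fork (top at 40 mm) joins it to the pusher, a dark steel shoe on the rail, 28 mm long in x, 35 mm wide, top at 68 mm, its middle at the knob's x
- pusher (a joint): position of the pusher (and knob) along the rail in m: 0 parked, growing toward the nose; -0.006 fully back, 0.125 fully forward without staples, about 0.065 when it presses the wide stick against the nose. A spring drives it to the nose with 8 N at 0, falling to 5.4 N at 0.065; almost undamped, it races forward when let go
- catch (a joint): sideways position of the knob in m, along stapler +y (toward the rail): 0 in the parking notch, where the spring presses the knob's stem against the notch's front edge; free to run from 0.012; 0.016 at the far side of the lane. Shifting it takes 2 to 4 N; no spring of its own
- wide_staples: wide stick of staples, steel, a rigid inverted U-channel lying legs down: 75 mm long (own x), 36 mm wide over the crown (own y), 21 mm high; legs 3 mm thick, 18 mm long, 30 mm apart inside. Origin: middle between the feet of the legs. Same either way round. Seated on the rail its origin is 42 mm above the bench. 0.08 to 0.17 kg
- narrow_staples: the other stick, the same but only 25 mm wide (19 mm inside): it does not fit the rail. Origin as above
- tape_measure: yellow tape measure, 34 x 77 x 56 mm, on the bench
- oil_can: small dark oil can with a bent spout, 158 mm high
Not all that is in view belongs to the job. What is shaped like the wide_staples but pink is not meant.

How it is judged:
By the outcome, as a careful person would: the job done as asked, in the order asked, and still so for the second after the job is handed in, with the robot touching nothing.
It also fails if it takes over 53 s, if anything falls off the work surface, if the arm or the gripper's body presses on something with over 40 N, if the wrist force passes 120 N, or if a joint passes its speed limit or range.

## Robot

A 7-joint arm with a two-finger parallel gripper is mounted at the origin on a cart in front of the work surface, level with it; the furniture and walls round the work are solid. World frame = base frame: x ahead of the robot, y to its left, z up, the work surface at z = 0. Lengths are in m, angles in rad, forces in N, time in s.
With the tool pointing down it reaches from about 0.425 to 0.95 m from the base axis. Payload 16.7 kg.
Tool frame: the origin (TCP) lies at the very end of the fingers, on their centre line; the grasp point (between the pads) lies 19 mm behind it; x points along the fingers, y is the direction in which the jaws open and shut, and the axes are right-handed (so a half turn about x gives the same grasp; the last joint's range is limited). The gripper opens to 94 mm and grips with 3 to 60 N. Pads are 16 mm wide; open, the fingers measure 119 mm over their backs; the gripper's body (75 mm by 177 mm) begins 78 mm behind the grasp point.
Start: joints at [-0.149, 0.426, 0.074, 1.606, -0.034, 1.111, -0.067], TCP at [0.675, -0, 0.205] pointing down, gripper open.
Joint ranges: [-2.85, 2.85], [-0.5, 2.14], [-1.23, 1.37], [0.21, 2.46], [-1.02, 4.16], [0.16, 2.05], [-2.73, 2.73]. Speed limits (rad/s): [1.89, 1.89, 2.39, 2.39, 3.01, 3.01, 3.01].

## Interface

Orientations are given as a unit quaternion [x, y, z, w].
In Python, from cell import env, snapshot, camera_params, find_in, silhouettes gives the robot as it stands. Calls block until the motion is done:
- env.move_to(position, orientation): joint-space move of the TCP to a pose.
- env.move_l(position, rotation=None, vel=0.15, until_force=None): straight line of the TCP; rotation=None keeps the orientation; vel is the mean speed in m/s. With until_force (N) it stops when the force on the tool has changed by that much, and returns True; else False.
- env.set_joints(angles): joint-space move.
- env.gripper_to(opening, grip_force=None): finger opening in m; grip_force is the grip in N (None keeps the last); returns when the fingers have stopped.
- env.dwell(seconds).
- env.solve_ik(position, orientation): joint angles nearest the present ones, or None.
- env.read_state(): the state.
- snapshot(name): name is "scene" or "side" or "wrist"; returns the picture (420x560x3 uint8, red, green, blue); there is no depth.
- camera_params(name): a dict with "fovy" (degrees; the focal length in pixels is half the picture's height over the tangent of half this angle, whatever the lens; pixels are square), "cx", "cy" (the principal point, pixels), "origin" and "orientation" of the camera in the world. Camera axes: x right, y down, z forward; pixel columns grow to the right and rows downward; lengths in m; the calibration is good to about 2 mm. The wrist camera is an equidistant fisheye: a pixel r from the principal point sees the ray r / f radians off the axis. A picture is of the moment at which its call begins: read the wrist's pose just before it. camera_params takes no time and is no camera call; for the wrist camera it gives the pose at the moment of the call.
A pose or a line that the arm cannot do raises env.IKError and nothing moves.
- env.hand_in(): hands the job in, once; it reports no verdict.
Trained networks look in the newest picture that a camera, given by its name, has taken for a name from the list of things; names that differ only in an ending like _2 or _b are one class to them, and where a whole thing is asked for, a point or a joint stands for the part that bears it (a point fixed in the world has none). Each returns a list of dicts, best first, with "confidence" (0 to 1); they miss things now and then, are a little off and sometimes report something else, mostly with a low value. They report only what shows in the picture. A call takes as long as a camera call. They do not tell look-alikes from the thing itself.
- find_in(query, camera): "position" ([column, row] in pixels, amid what is visible of it).
- silhouettes(query, camera): "pixels" (420x560 bool, what is visible of it) and "position" ([column, row] in pixels, amid what is visible of it).
The state is a dict: "time": time; "q": joint angles; "joint_velocities": joint speeds; "joint_torque": joint torques, N m; "position": TCP position; "eef_rot": TCP orientation; "contact_force": force on the tool from outside, world axes, zero at the start; "wrist_torque": the same for the moment, N m; "gripper_width": finger opening in m.
Only numpy, scipy, OpenCV 4.12 (cv2) and the standard library are available. Lean on these libraries where they do the work, as an engineer would, in place of code of your own. Each camera call takes 0.05 s, during which the arm holds its last target. There are 200 camera calls.

## Working session

There is one attempt and no reset: what is moved stays moved. The work goes in short steps, each a Python script; the robot and the scene stay as the last script left them, time stands still between calls to the robot, and variables do not carry over. Pictures are saved under pics/ and viewed, about 8 in all and at most 12, crops included, and the job is handed in when it is done.

```bash
ls; mkdir -p pics; python3 - <<'E'
from cell import env,snapshot,camera_params,find_in,silhouettes
import cv2,numpy as np
ims=[]
for c in ["scene","side","wrist"]:
    p=camera_params(c);im=snapshot(c);cv2.imwrite(f"pics/{c}0.png",im[:,:,::-1])
    print(c,{k:np.round(v,4).tolist() for k,v in p.items()})
    for q in ["wide_staples","narrow_staples","knob","stapler","tape_measure","oil_can"]:
        print(q,[(round(d["confidence"],2),np.round(d["position"]).tolist()) for d in find_in(q,c)[:4]])
print(env.read_state()["time"])
E
```

```text
pics
scene {'fovy': 49.2788, 'cx': 278.2963, 'cy': 203.2316, 'origin': [-0.0322, 0.9423, 0.5904], 'orientation': [-0.1771, 0.8148, -0.539, 0.119]}
wide_staples [(0.62, [259.0, 212.0]), (0.57, [287.0, 228.0]), (0.26, [207.0, 252.0])]
narrow_staples [(0.57, [280.0, 199.0])]
knob [(0.5, [207.0, 253.0]), (0.25, [183.0, 256.0])]
stapler [(0.76, [184.0, 257.0])]
tape_measure [(0.5, [333.0, 201.0])]
oil_can [(0.92, [291.0, 179.0])]
side {'fovy': 42.4112, 'cx': 282.1564, 'cy': 202.6716, 'origin': [-0.1433, -1.0338, 1.0476], 'orientation': [0.8732, -0.272, 0.1314, -0.3824]}
wide_staples [(0.6, [310.0, 214.0]), (0.56, [266.0, 216.0])]
narrow_staples [(0.58, [330.0, 246.0])]
knob []
stapler [(0.9, [247.0, 153.0])]
tape_measure [(0.72, [248.0, 150.0]), (0.59, [273.0, 272.0])]
oil_can [(0.77, [386.0, 273.0]), (0.33, [272.0, 273.0])]
wrist {'fovy': 65.7065, 'cx': 280.1313, 'cy': 205.5373, 'origin': [0.6743, 0.0824, 0.3848], 'orientation': [0.9899, -0.0, -0.0007, 0.1418]}
wide_staples [(0.69, [206.0, 316.0]), (0.55, [127.0, 284.0])]
narrow_staples [(0.83, [197.0, 378.0])]
knob [(0.82, [139.0, 58.0])]
stapler [(0.67, [187.0, 105.0])]
tape_measure []
oil_can [(0.57, [139.0, 58.0])]
1.05
```

View pics/scene0.png

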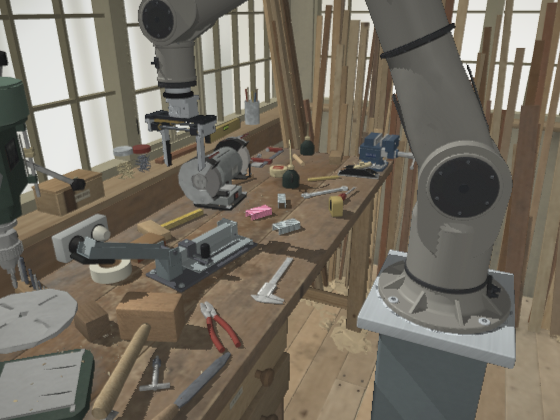

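View pics/wrist0.png

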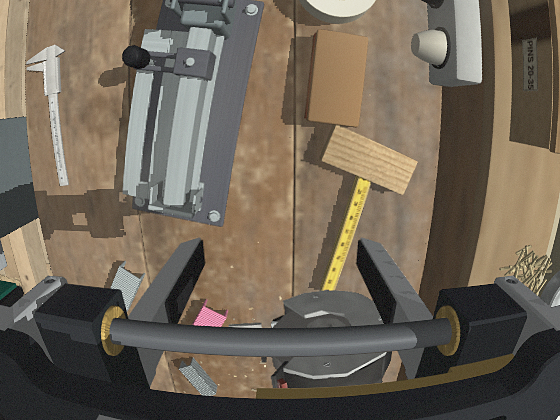

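```bash
cat > h.py <<'E'
from cell import env,snapshot,camera_params,find_in,silhouettes
import cv2,numpy as np
from scipy.spatial.transform import Rotation as R
from scipy.optimize import least_squares
def proj(P,c,p):
    "world points -> pixels"
    P=np.atleast_2d(P); f=210/np.tan(np.radians(p["fovy"])/2)
    v=R.from_quat(p["orientation"]).inv().apply(P-p["origin"])
    rho=np.hypot(v[:,0],v[:,1])
    s=f*np.arctan2(rho,v[:,2])/np.maximum(rho,1e-9) if c=="wrist" else f/v[:,2]
    return np.c_[p["cx"]+s*v[:,0],p["cy"]+s*v[:,1]]
def unproj(px,z,c,p):
    px=np.atleast_2d(px).astype(float); f=210/np.tan(np.radians(p["fovy"])/2)
    d=(px-[p["cx"],p["cy"]])/f
    if c=="wrist":
        r=np.hypot(d[:,0],d[:,1]); s=np.where(r>1e-9,np.sin(r)/np.maximum(r,1e-9),1)
        v=np.c_[d*s[:,None],np.cos(r)]
    else: v=np.c_[d,np.ones(len(d))]
    v=R.from_quat(p["orientation"]).apply(v); o=np.array(p["origin"])
    return o+v*((z-o[2])/v[:,2])[:,None]
def topview(im,c,p,z,x0,x1,y0,y1,s=1000):
    "orthographic map at height z; col = (x-x0)*s, row=(y1-y)*s"
    xs=np.arange(x0,x1,1/s); ys=np.arange(y1,y0,-1/s)
    X,Y=np.meshgrid(xs,ys); q=proj(np.c_[X.ravel(),Y.ravel(),np.full(X.size,z)],c,p).astype(np.float32)
    q=q.reshape(*X.shape,2); return cv2.remap(im,q[...,0],q[...,1],cv2.INTER_LINEAR)
E
python3 - <<'E'
from h import *
P={c:camera_params(c) for c in ["scene","side","wrist"]}
for c,pts in {"wrist":[(127,284),(206,316),(197,378)],"scene":[(287,228),(259,212),(280,199)],"side":[(310,214),(266,216),(330,246)]}.items():
    print(c,np.round(unproj(pts,0.015,c,P[c])[:,:2],3).tolist())
w=P["wrist"]
print("knob",unproj([(135,55)],0.08,"wrist",w),"rail ends",unproj([(180,205),(196,45)],0.06,"wrist",w))
a=cv2.imread("pics/side0.png"); b=cv2.imread("pics/wrist0.png")
a=cv2.resize(a[110:290,200:440],None,fx=2.5,fy=2.5,interpolation=cv2.INTER_CUBIC)
cv2.imwrite("pics/sidecrop.png",a)
E
```

```text
wrist [[0.456, -0.142], [0.57, -0.187], [0.538, -0.319]]
scene [[0.437, -0.136], [0.56, -0.203], [0.545, -0.324]]
side [[0.565, -0.2], [0.459, -0.138], [0.535, -0.326]]
knob [[0.5311997  0.14743012 0.08      ]] rail ends [[ 0.56623594 -0.0120805   0.06      ]
 [ 0.58958602  0.15498044  0.06      ]]
```

View pics/sidecrop.png

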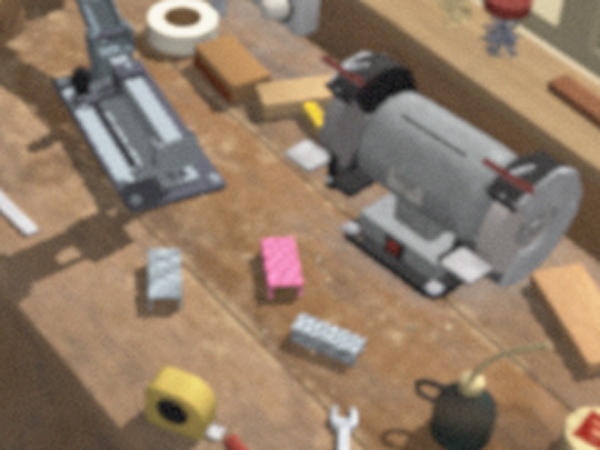

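```bash
python3 - <<'E'
from h import *
import json
p0=camera_params("wrist"); im0=cv2.imread("pics/wrist0.png")
q=env.read_state()["eef_rot"]; print("q",np.round(q,3), np.round(R.from_quat(q).as_matrix(),2).tolist())
env.move_to([0.49,-0.2,0.32],q)
p1=camera_params("wrist"); im1=snapshot("wrist")[:,:,::-1].copy(); cv2.imwrite("pics/wrist1.png",im1)
for n in ["wide_staples","narrow_staples"]:
    for d in silhouettes(n,"wrist")[:4]:
        m=d["pixels"]; pts=np.argwhere(m)[:,::-1]
        w=unproj(pts,0.021,"wrist",p1)[:,:2]
        r=cv2.minAreaRect((w*1000).astype(np.float32))
        print(n,round(d["confidence"],2),np.round(d["position"]),"rect mm",np.round(r[0],1),np.round(r[1],1),round(r[2],1))
json.dump({k:{a:np.array(b).tolist() for a,b in v.items()} for k,v in {"p0":p0,"p1":p1}.items()},open("p.json","w"))
a=topview(im0,"wrist",p0,0.06,.47,.67,-.06,.24,2000); b=topview(im1,"wrist",p1,0.021,.42,.62,-.37,-.07,2000)
for t in (a,b):
    for i in range(0,600,40):cv2.line(t,(0,i),(6,i),(0,0,255),1)
    for i in range(0,400,40):cv2.line(t,(i,0),(i,6),(0,0,255),1)
cv2.imwrite("pics/top.png",np.hstack([a[:600,:400],b[:600,:400]]));print(env.read_state()["time"])
E
```

```text
q [-0.5 -0.5  0.5 -0.5] [[-0.0, 1.0, -0.0], [0.0, -0.0, -1.0], [-1.0, -0.0, -0.0]]
wide_staples 0.96 [254. 137.] rect mm [ 447.5 -151.9] [76.8 37.7] 58.4
wide_staples 0.65 [330. 170.] rect mm [ 563.8 -206.7] [73.6 38.4] 60.2
narrow_staples 0.96 [308. 244.] rect mm [ 537.9 -320.3] [27.  77.7] 26.1
narrow_staples 0.3 [330. 321.] rect mm [ 598.6 -548.8] [ 60.1 218.7] 18.6
2.3333
```

View pics/top.png

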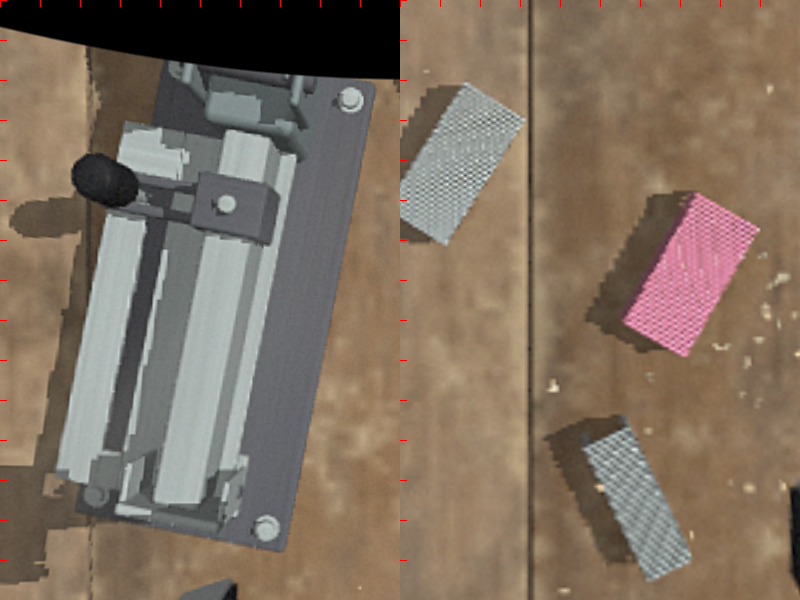

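```bash
cat >> h.py <<'E'
def quat(a,tilt=0):
    "tool down, jaw yaw a (deg); tilt: lean the body towards tool +z (deg)"
    a=np.radians(a); m=np.array([[0,np.cos(a),np.sin(a)],[0,np.sin(a),-np.cos(a)],[-1,0,0]])
    return (R.from_matrix(m)*R.from_euler('y',tilt,degrees=True)).as_quat()
class S: # stapler pose
    o=np.array([.573,.063]); yaw=-100.4
    @classmethod
    def w(c,P):
        P=np.atleast_2d(P).astype(float); t=np.radians(c.yaw); M=np.array([[np.cos(t),-np.sin(t)],[np.sin(t),np.cos(t)]])
        return np.c_[P[:,:2]@M.T+c.o,P[:,2]]
E
python3 - <<'E'
from h import *
import json
env.gripper_to(0.06)
q=quat(-31.6)
env.move_to([.447,-.152,.09],q)
print(env.move_l([.447,-.152,.005],vel=.08,until_force=12),env.read_state()["position"])
env.gripper_to(0.0,25); print("w",env.read_state()["gripper_width"])
env.move_l([.447,-.152,.16],vel=.15)
print("w",env.read_state()["gripper_width"],env.read_state()["contact_force"])
t=S.w([60,0,200]/np.array([1e3]*3))[0]
env.move_to(t,quat(S.yaw+90))
p=camera_params("wrist"); im=snapshot("wrist")[:,:,::-1].copy(); cv2.imwrite("pics/wrist2.png",im)
json.dump({a:np.array(b).tolist() for a,b in p.items()},open("p2.json","w"))
print(env.read_state()["time"])
E
```

```text
False [ 0.44732703 -0.15207874  0.00539716]
w 0.035812576689745905
w 0.03607010855225056 [ 0.07140084 -0.5974262  -1.12964035]
7.7417
```

View pics/wrist2.png

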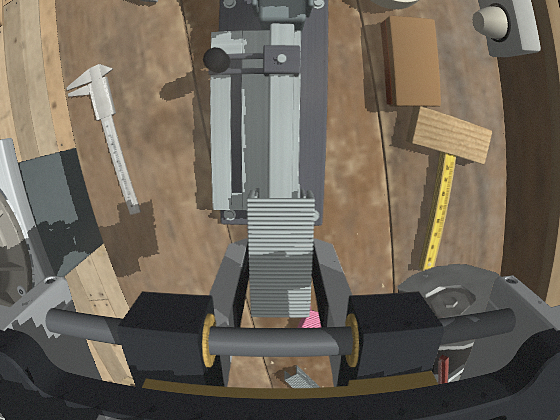

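```bash
cat > ov.py <<'E'
from h import *
import json
p=json.load(open("p2.json")); im=cv2.imread("pics/wrist2.png")
x0,y1,s=-.13,.055,4000
c,r=np.meshgrid(np.arange(800),np.arange(560)); 
W=S.w(np.c_[(x0+c.ravel()/s),(y1-r.ravel()/s),np.full(c.size,.06)])
q=proj(W,"wrist",p).astype(np.float32).reshape(560,800,2)
o=cv2.remap(im,q[...,0],q[...,1],cv2.INTER_CUBIC)
Ri=np.radians(S.yaw); M=np.array([[np.cos(Ri),-np.sin(Ri)],[np.sin(Ri),np.cos(Ri)]])
def draw(P,col,closed=True):
    w=unproj(proj(S.w(np.array(P)/1e3),"wrist",p),.06,"wrist",p)[:,:2]
    l=(w-S.o)@M; px=np.c_[(l[:,0]-x0)*s,(y1-l[:,1])*s].astype(np.int32)
    cv2.polylines(o,[px.reshape(-1,1,2)],closed,col,1)
rect=lambda a,b,c,d,z:[(a,c,z),(b,c,z),(b,d,z),(a,d,z)]
draw(rect(-100,75,-12,12,60),(0,255,0)); draw(rect(-93,-65,-17.5,17.5,68),(0,0,255))
th=np.linspace(0,6.28,40); draw([(-79+11.5*np.cos(t),-62+11.5*np.sin(t),82) for t in th],(255,0,255))
draw(rect(-172,108,-73,53,8),(255,255,0)); draw(rect(56,75,23,26,64),(0,255,255));draw(rect(56,75,-23,-26,64),(0,255,255))
cv2.imwrite("pics/ov.png",o)
E
python3 ov.py
```

```text
(no output)
```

View pics/ov.png

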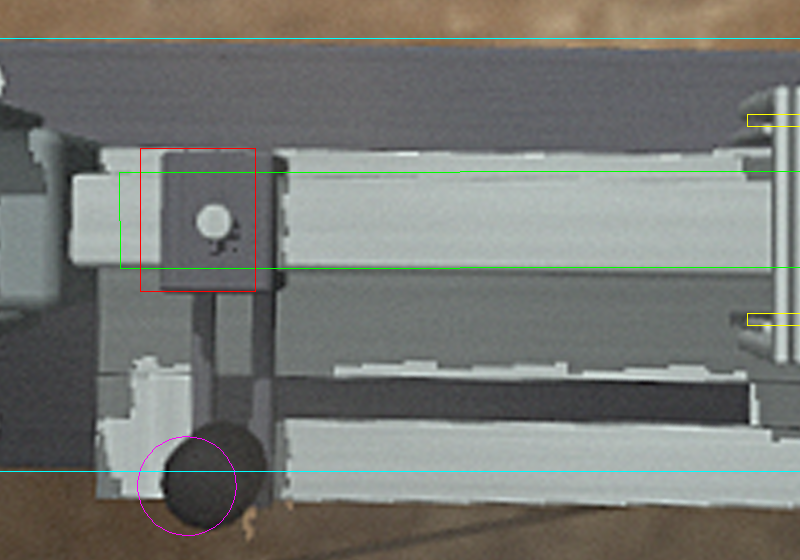

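```bash
python3 - <<'E'
s=open('ov.py').read()
s=s.replace('p=json.load(open("p2.json")); im=cv2.imread("pics/wrist2.png")','''import sys
fix=S.w([-.03,0,0])[0,:2]; S.yaw=-101.1; S.o=S.o+fix-S.w([-.03,0,0])[0,:2]; print(S.o)
p=json.load(open("p.json"))["p0"]; im=cv2.imread("pics/wrist0.png")''').replace("x0,y1,s=-.13,.055,4000","x0,y1,s=-.08,.055,4000").replace("ov.png","ov0.png")
s=s.replace('cv2.imwrite','draw(rect(75,80,-26,26,68),(0,128,255))\ncv2.imwrite')
open('ov0.py','w').write(s)
E
python3 ov0.py
```

```text
[0.57263992 0.06306836]
```

View pics/ov0.png

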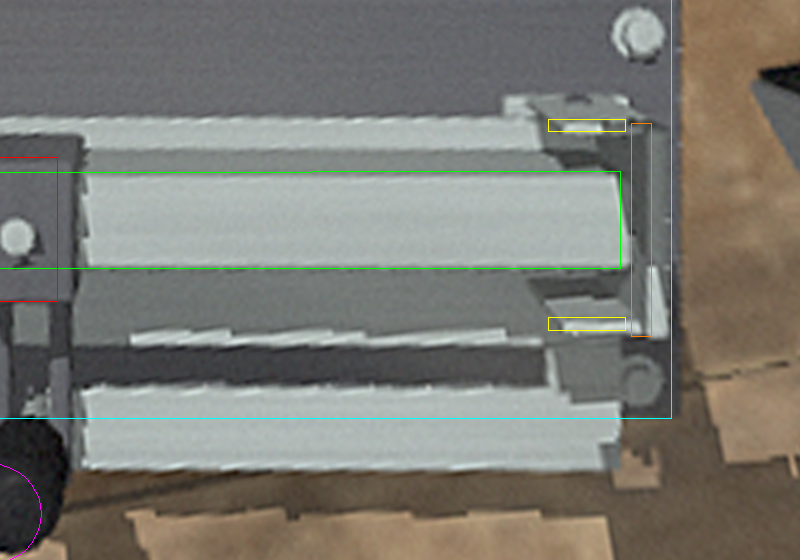

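```bash
sed -i 's/o=np.array(\[.573,.063\]); yaw=-100.4/o=np.array([.5718,.0589]); yaw=-101.1/' h.py; python3 - <<'E'
from h import *
import json
p=json.load(open("p2.json")); st=env.read_state(); print(st["position"])
T=R.from_quat(st["eef_rot"])
for x in (-.0375,.0375):   # tool z is towards nose
    print(np.round(proj([np.array(st["position"])+T.apply([-.0156,y,x]) for y in (-.018,0,.018)],"wrist",p),1).tolist())
im=cv2.imread("pics/wrist2.png"); g=cv2.cvtColor(im,cv2.COLOR_BGR2GRAY).astype(int)
for r in (215,235,250,270): print(r,g[r,236:262].tolist(),g[r,302:330].tolist())
E
```

```text
[0.56168592 0.00316559 0.19941462]
[[247.5, 201.2], [281.8, 201.2], [316.1, 201.3]]
[[252.1, 319.0], [281.4, 319.4], [310.7, 319.1]]
215 [53, 64, 57, 55, 62, 61, 58, 62, 62, 56, 52, 96, 152, 149, 147, 146, 151, 149, 150, 149, 150, 152, 150, 150, 152, 151] [161, 162, 162, 162, 161, 164, 164, 161, 164, 164, 157, 166, 182, 184, 188, 187, 162, 105, 90, 95, 99, 118, 113, 119, 110, 118, 115, 122]
235 [102, 94, 95, 98, 96, 96, 94, 99, 99, 97, 98, 93, 148, 198, 186, 185, 182, 181, 184, 179, 178, 182, 182, 183, 182, 181] [179, 177, 181, 183, 185, 182, 180, 179, 181, 177, 202, 160, 106, 110, 113, 114, 117, 114, 113, 114, 112, 114, 119, 124, 129, 126, 129, 130]
250 [123, 119, 120, 122, 122, 120, 119, 119, 129, 139, 8, 12, 46, 119, 126, 131, 128, 129, 127, 128, 129, 128, 128, 130, 131, 130] [135, 138, 135, 132, 133, 130, 122, 126, 132, 139, 90, 20, 17, 72, 119, 127, 121, 126, 125, 122, 122, 122, 123, 114, 120, 121, 117, 123]
270 [92, 91, 97, 96, 79, 43, 25, 33, 44, 24, 18, 31, 3, 55, 81, 85, 77, 75, 82, 80, 80, 82, 80, 86, 88, 87] [85, 91, 89, 86, 85, 90, 85, 87, 92, 67, 29, 15, 18, 30, 31, 24, 21, 30, 58, 91, 94, 97, 92, 97, 93, 95, 92, 89]
```

```bash
python3 - <<'E'
from h import *
q=quat(S.yaw+90)
h=S.w([.005,.0005,.10])[0]
env.move_l(h,q,vel=.15)
env.dwell(.2); f0=np.array(env.read_state()["contact_force"])
h[2]=.047
print(env.move_l(h,vel=.04,until_force=8)); s=env.read_state()
print(s["position"],h,np.array(s["contact_force"])-f0,s["gripper_width"],s["time"])
im=snapshot("wrist")[:,:,::-1].copy(); cv2.imwrite("pics/w3.png",im[100:400,100:460])
E
```

```text
False
[0.57150657 0.05391969 0.04723609] [0.57132804 0.05389728 0.047     ] [ 0.30671071 -0.18396315 -1.0728821 ] 0.035894542074619375 10.3167
```

View pics/w3.png

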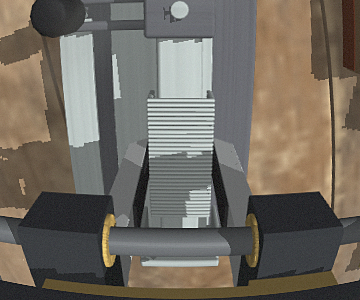

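```bash
python3 - <<'E'
from h import *
import json
env.gripper_to(.062)
h=S.w([.005,.0005,.17])[0]
env.move_l(h,vel=.12)
p=camera_params("wrist"); im=snapshot("wrist")[:,:,::-1].copy(); cv2.imwrite("pics/wrist4.png",im)
json.dump({a:np.array(b).tolist() for a,b in p.items()},open("p4.json","w"))
print(env.read_state()["time"])
E
sed 's/p2.json/p4.json/;s/wrist2/wrist4/;s/ov.png/ov4.png/' ov.py > ov4.py
echo 'draw(rect(-32.5,42.5,-18,18,63),(0,128,255)); cv2.imwrite("pics/ov4.png",o)' >> ov4.py; python3 ov4.py
```

```text
12.2
```

View pics/ov4.png

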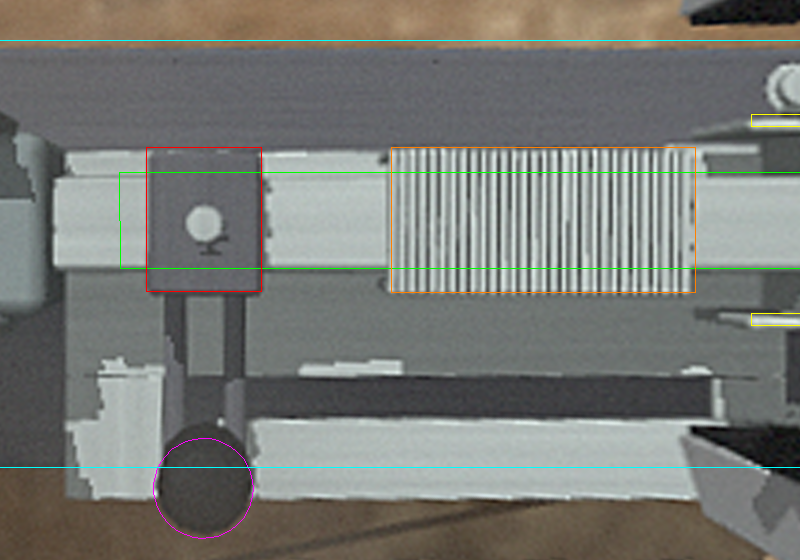

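```bash
cat >> h.py <<'E'
TILT=20
def kp(x,y,g=.070):
    "TCP for the grasp point at stapler x,y, height g, tilted"
    t=np.radians(TILT); return S.w([x-.019*np.sin(t),y,g-.019*np.cos(t)])[0]
KQ=lambda: quat(S.yaw+90,TILT)
E
python3 - <<'E'
from h import *
env.gripper_to(.042)
env.move_l(kp(-.079,-.062,.17),KQ(),vel=.12)
print(env.move_l(kp(-.079,-.062),vel=.06,until_force=8))
env.dwell(.2); f0=np.array(env.read_state()["contact_force"])
env.gripper_to(0,40); s=env.read_state(); print(s["gripper_width"],s["position"],kp(-.079,-.062),np.array(s["contact_force"])-f0,s["time"])
im=snapshot("side")[:,:,::-1].copy(); cv2.imwrite("pics/side5.png",im)
E
```

```text
False
0.022513638559588284 [0.52758999 0.15469097 0.05218692] [0.52742017 0.1547353  0.05214584] [ 0.79122524 -0.15410026 -0.51278237] 16.2667
```

```bash
python3 - <<'E'
from h import *
t=np.radians(S.yaw); M=np.array([[np.cos(t),-np.sin(t)],[np.sin(t),np.cos(t)]])
def rep(n,r=None):
    s=env.read_state(); tt=np.radians(TILT)
    l=(np.array(s["position"])[:2]-S.o)@M; print(n,r,"grasp xy mm",np.round([l[0]*1e3+19*np.sin(tt),l[1]*1e3],1),"F stapler",np.round(np.r_[np.array(s["contact_force"])[:2]@M,s["contact_force"][2]],1),"w",round(s["gripper_width"],4),round(s["time"],2))
rep("start")
r=env.move_l(kp(-.0802,-.062),vel=.02,until_force=20); rep("back",r)
r=env.move_l(kp(-.0802,-.048),vel=.03,until_force=20); rep("shift",r)
r=env.move_l(kp(-.075,-.048),vel=.02,until_force=20); rep("fwd4",r)
im=snapshot("wrist")[:,:,::-1].copy(); cv2.imwrite("pics/w6.png",im)
E
```

```text
start None grasp xy mm [-79.  -61.9] F stapler [-1.1  1.2 -0. ] w 0.0223 16.32
back False grasp xy mm [-79.4 -61.8] F stapler [ 6.9 -0.9  4.4] w 0.0225 16.57
shift False grasp xy mm [-79.2 -47.5] F stapler [8.4 1.1 4.1] w 0.0223 17.18
fwd4 False grasp xy mm [-73.8 -47.7] F stapler [7.8 0.3 5. ] w 0.0226 17.59
```

View pics/w6.png

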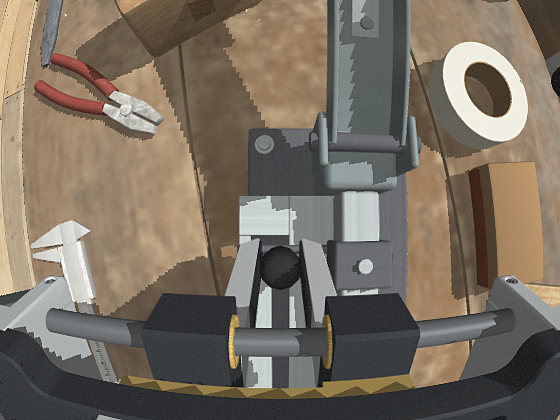

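```bash
cat > rep.py <<'E'
from h import *
t=np.radians(S.yaw); M=np.array([[np.cos(t),-np.sin(t)],[np.sin(t),np.cos(t)]])
def rep(n,r=None):
    s=env.read_state(); tt=np.radians(TILT); F=np.r_[np.array(s["contact_force"])[:2]@M,s["contact_force"][2]]
    l=(np.array(s["position"])[:2]-S.o)@M; print(n,r,"grasp xy mm",np.round([l[0]*1e3+19*np.sin(tt),l[1]*1e3],1),"F stapler",np.round(F,1),"w",round(s["gripper_width"],4),round(s["time"],2)); return F
E
python3 - <<'E'
from rep import *
r=env.move_l(kp(-.045,-.048),vel=.025,until_force=15); rep("a",r)
r=env.move_l(kp(-.021,-.048),vel=.025,until_force=15); rep("b",r)
for x in np.arange(-.020,-.0075,.001):
    r=env.move_l(kp(x,-.048),vel=.01,until_force=15); F=rep("c",r)
    if F[0]<-3: break
E
```

```text
a False grasp xy mm [-44.  -47.7] F stapler [6.5 0.  3.5] w 0.022 18.99
b False grasp xy mm [-20.2 -47.7] F stapler [ 6.  -0.3  2.9] w 0.0221 20.1
c False grasp xy mm [-19.3 -47.8] F stapler [5.4 1.  3.1] w 0.0223 20.35
c False grasp xy mm [-18.3 -47.8] F stapler [6.7 1.5 2.1] w 0.0221 20.6
c False grasp xy mm [-17.4 -47.8] F stapler [ 5.3 -0.2  3.5] w 0.0221 20.85
c False grasp xy mm [-16.5 -47.9] F stapler [6.6 0.7 3. ] w 0.0224 21.1
c False grasp xy mm [-15.6 -47.9] F stapler [4.2 0.4 2.5] w 0.0223 21.35
c False grasp xy mm [-14.7 -47.9] F stapler [ 4.7 -0.5  3.5] w 0.0221 21.6
c False grasp xy mm [-14.4 -48.2] F stapler [-0.5  0.3  0.9] w 0.0223 21.85
c False grasp xy mm [-14.1 -48.5] F stapler [-7.7  0.8 -1.6] w 0.0222 22.1
```

```bash
python3 - <<'E'
from rep import *
import json
p=np.array(env.read_state()["position"])
F=rep("before")
env.move_l(kp(-.0138,-.0482),vel=.01); rep("relax")
env.gripper_to(.031); rep("open")
env.move_l(kp(-.0138,-.0482,.10),vel=.05,until_force=15); rep("up")
env.move_l(kp(.03,-.048,.22),vel=.15); rep("up2")
env.move_l(S.w([.06,.0,.22])[0],quat(S.yaw+90),vel=.15)
p=camera_params("wrist"); im=snapshot("wrist")[:,:,::-1].copy(); cv2.imwrite("pics/wrist7.png",im)
json.dump({a:np.array(b).tolist() for a,b in p.items()},open("p7.json","w"))
print(env.read_state()["time"])
E
sed 's/p2.json/p7.json/;s/wrist2/wrist7/;s/ov.png/ov7.png/;s/x0,y1,s=-.13/x0,y1,s=-.08/' ov.py > ov7.py
echo 'draw(rect(0,75,-18,18,63),(0,128,255)); draw(rect(-28,0,-17.5,17.5,68),(0,0,255)); draw([(-14+11.5*np.cos(t),-47+11.5*np.sin(t),82) for t in th],(255,0,255)); cv2.imwrite("pics/ov7.png",o)' >> ov7.py; python3 ov7.py
```

```text
before None grasp xy mm [-14.1 -48.5] F stapler [-7.7  0.8 -1.6] w 0.0222 22.1
relax None grasp xy mm [-14.2 -48.4] F stapler [-4.7 -0.5 -0.5] w 0.0222 22.35
open None grasp xy mm [-13.6 -48.1] F stapler [ 0.5 -0.6 -0.4] w 0.0311 22.73
up None grasp xy mm [-13.8 -48.3] F stapler [-0.7 -1.1  0.4] w 0.0309 23.48
up2 None grasp xy mm [ 29.8 -48.5] F stapler [ 0.4 -0.4 -0.8] w 0.0309 24.48
25.1
```

View pics/ov7.png

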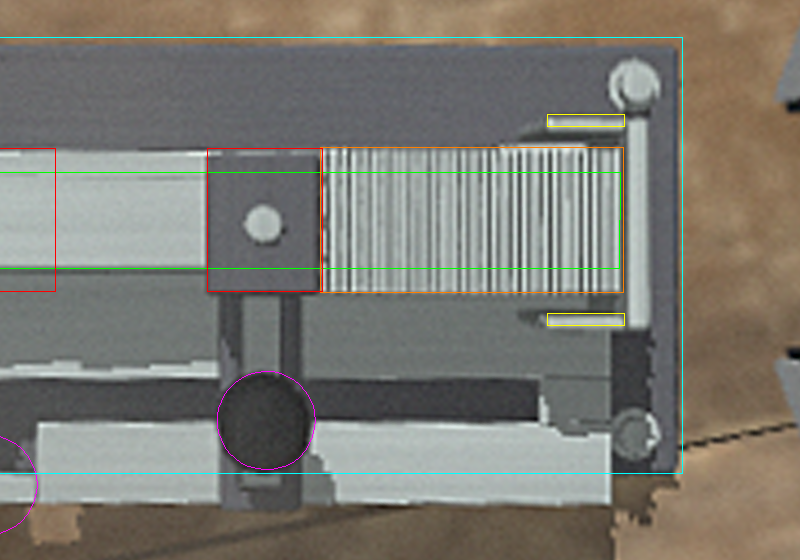

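The stick fills the gap from pusher front (col 321) to nose plate (col 625), at crown height, with the pusher against it. The knob stands in the lane. All of this agrees with the model, so I am handing in.

```bash
python3 - <<'E'
from h import *
env.hand_in(); print(env.read_state()["time"])
E
```

```text
the job is handed in; nothing more can be done
the job is handed in; nothing more can be done
```

The stapler is reloaded and the job is handed in at about 25 s of the 53 s allowed. The wide grey stick sits legs down astride the rail against the nose, with the pusher pressing on it.

- **Choice of stick:** I measured the stick at 77 x 38 mm before picking it. The pink look-alike and the narrow stick (27 x 78 mm) were not touched, nor was anything else on the bench.
- **Placing:** The stick went down onto the rail with no resistance. A picture after release matched the seated position.
- **Pusher:** I gripped the knob, drew it back slightly and shifted it 14 mm out of the notch. I then eased it forward at 25 mm/s or less, with the gripper holding back the spring (8 N falling to about 5 N). The force reversed when the staples met the nose, with the knob at stapler x of about -14 mm. That is 65 mm of travel, as expected.
- **Last checks:** After I let go and backed off, the final picture shows the stick filling the gap between pusher and nose. The pusher is still against it, and the robot is clear of the stapler. No check failed or disagreed. I did not take a new picture of the narrow stick, the tape measure and the oil can, but the arm never contacted them.

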